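# Set out the jeweller's setting board

### The job

Set out the white board for stone setting: put the round steel bench block in the middle of the board with the brass bezel ring centred on top of it, and stand the copper doming cube on the cork strip straight behind the block, on the block's centre line. Stand the red-lidded jar midway between the block and the little blue-footed anvil, and the blue-lidded jar midway between the block and the dark wooden bench pin. All stand upright; set the glass jars down, don't drop them, and leave the yellow-lidded jar and the white dish where they are.

Things in the scene. Friction and masses are not known exactly. Their poses are not given: they have to be found in the camera images.
- board: fixed white board, 220 (x) by 360 (y) by 8 mm thick; origin at the centre of its underside; x points to its back edge, away from the robot, y to the robot's left; yaw within 0.2 rad. A grey circle 60 mm across marks its middle; a flush cork strip 60 mm deep lies along the back, centre line x = +77. Places in board x, y: block (0, 0), cube (77, 0), jars (0, +75) and (0, -75) mm.
- anvil: small steel anvil on a blue foot, fixed on the board near its left or right end (at board x 0, y +150 or -150 mm); which end varies. 52 mm along x (plus a 22 mm horn to the front), 40 mm along y, 32 mm tall; origin at the centre of its underside, on the board's top; axes as the board's.
- pin: dark brown wooden bench pin with a notched front, fixed on the board at the opposite end to the anvil. 88 mm along x, 38 mm along y, 22 mm tall; origin at the middle between its ends and sides, within 5 mm, on the board's top; axes as the board's.
- block: round bright steel bench block, a plain disc 54 mm across and 24 mm tall, about 0.4 kg, lying flat on the bench; origin at the centre of its underside, z up.
- bezel: brass bezel, a plain ring 40 mm outside, 26 mm inside and 14 mm tall, lying flat on the bench; origin at the centre of its underside, z up.
- cube: copper doming cube, 40 mm each way, with round dark dishes on its faces, about 0.5 kg; origin at the centre of its underside, z up, x and y square to its side faces; its yaw varies and does not matter at the end.
- jar_red: small closed glass stone jar, 38 mm across and 50 mm tall with its red lid, standing upright on the bench; origin at the centre of its underside, z up. Best gripped about half way up.
- jar_blue: small closed glass stone jar, 38 mm across and 50 mm tall with its blue lid, standing upright on the bench; origin at the centre of its underside, z up. Best gripped about half way up.
- jar_yellow: small closed glass stone jar, 38 mm across and 50 mm tall with its yellow lid, standing upright on the bench; origin at the centre of its underside, z up. Best gripped about half way up. Not part of the job: leave it (at most 20 mm of movement).
- dish: white porcelain dish, 60 mm across, 20 mm tall, standing among the things; origin at the centre of its underside. Not part of the job: leave it (at most 20 mm of movement).
Things that resemble listed ones, but are neither listed nor needed, are in the scene too. What is shaped like the block but green, pink or turquoise is not meant.

How it is judged (in metres and radians):
At the end, for the whole second after the job is handed in: Along each board axis: block within 12 mm of the board's middle, cube within 15 mm of its point on the cork strip, red jar within 15 mm of midway middle-anvil, blue jar of midway middle-pin; bezel flat on the block, centres within 10 mm. All on the board, upright within 7 degrees, at rest (x of block in the frame of board between -0.012 and 0.012 m and y of block in the frame of board between -0.012 and 0.012 m and z of block in the frame of board between 0.003 and 0.013 m and horizontal distance between bezel and block below 0.01 m and z of bezel in the frame of block between 0.02 and 0.028 m and x of cube in the frame of board between 0.062 and 0.092 m and y of cube in the frame of board between -0.015 and 0.015 m and z of cube in the frame of board between 0.003 and 0.013 m and ((y of anvil in the frame of board above 0 m and x of jar_red in the frame of board between -0.015 and 0.015 m and y of jar_red in the frame of board between 0.06 and 0.09 m and z of jar_red in the frame of board between 0.003 and 0.013 m and x of jar_blue in the frame of board between -0.015 and 0.015 m and y of jar_blue in the frame of board between -0.09 and -0.06 m and z of jar_blue in the frame of board between 0.003 and 0.013 m) or (y of anvil in the frame of board below 0 m and x of jar_red in the frame of board between -0.015 and 0.015 m and y of jar_red in the frame of board between -0.09 and -0.06 m and z of jar_red in the frame of board between 0.003 and 0.013 m and x of jar_blue in the frame of board between -0.015 and 0.015 m and y of jar_blue in the frame of board between 0.06 and 0.09 m and z of jar_blue in the frame of board between 0.003 and 0.013 m)) and angle between each of block, bezel, cube, jar_red, jar_blue's own z axis and vertical below 0.12 rad and linear speed of each of block, bezel, cube, jar_red, jar_blue below 0.02 m/s); the robot touches nothing.
It fails at once if the yellow-lidded jar is moved by more than 20 mm (distance of jar_yellow from where it was at the start of the episode above 0.02 m).
It fails at once if the white dish is moved by more than 20 mm (distance of dish from where it was at the start of the episode above 0.02 m).
It fails at once if the red-lidded jar is dropped: it is in the air, touched by nothing, 20 mm or more above the board's top (contact force between jar_red and anything else below 0.05 N and z of jar_red in the frame of board above 0.028 m).
It fails at once if the blue-lidded jar is dropped: it is in the air, touched by nothing, 20 mm or more above the board's top (contact force between jar_blue and anything else below 0.05 N and z of jar_blue in the frame of board above 0.028 m).
It also fails if it takes over 128 s, if anything falls off the work surface, if the arm or the gripper's body presses on something with over 40 N, if the wrist force passes 120 N, or if a joint passes its speed limit or range.

### The arm

A 6-joint arm with a two-finger parallel gripper is mounted at the origin on the work surface. World frame = base frame: x ahead of the robot, y to its left, z up, the work surface at z = 0. Lengths are in mm, angles in rad, forces in N, time in s.
With the tool pointing down it reaches from about 275 to 975 mm from the base axis. Payload 8.4 kg.
Tool frame: the origin (TCP) lies midway between the tips of the shut fingers; the grasp point (between the pads) lies 19 mm behind it; z points along the fingers, y is the line along which they close (so a half turn about z gives the same grasp; the last joint's range is limited). The gripper opens to 92 mm and grips with 3 to 60 N. Pads are 20 mm wide; open, the fingers measure 128 mm over their backs; the gripper's body (75 mm by 189 mm) begins 69 mm behind the grasp point.
Start: joints at [-1.339, 0.353, 1.633, -0, 1.155, -0.002], TCP at [144.796, -607.998, 214.583] pointing down, gripper open.
Joint ranges: [-2.63, 2.63], [-0.92, 2.1], [0.06, 2.66], [-1.3, 4.44], [0, 2.69], [-3.02, 3.02]. Speed limits (rad/s): [2.22, 2.22, 2.79, 3.14, 3.14, 3.14].

### API

Orientations are given as [roll, pitch, yaw] about the fixed x, y, z axes, in that order (R = Rz(yaw) Ry(pitch) Rx(roll)).
In Python, from plant import robot gives the robot as it stands.
- The arm moves only by the tool jog_arm, never from a script. Its argument "targets" is a list of rows, each a list of 7 numbers: the turn, a rotation vector about the tool's x, y, z in degrees, then the shift along the tool's x, y, z in units of 25 mm (1.0 is 25 mm), then the closure, from 0 (fully open) to 1 (shut). A call has 1 to 12 rows; each row is the pose to reach, as a shift and turn from the pose commanded when the call began, along the tool's axes at that moment; what a row does not reach only later rows make up. A row lasts 1/10 s, in which the tool goes at most 50 mm and 8.59 degrees, less where a joint would pass 70% of its speed; a pose out of reach is approached as far as the arm can. A call with a gripper value outside its range is refused whole. The fingers move at their own pace and stop on an object; "newtons" is the grip in N (left out, the last holds). Time passes only in rows, so rows that repeat a pose let the fingers close. It gives the time, the measured TCP pose, the force, the opening and the grip force at its end, in the units of the state.
- robot.get_state(): the state, without advancing time (a new reading comes with each control period).
- robot.read_camera(name): name is "side" or "top" or "wrist"; returns (picture, depth): 420x560x3 uint8, red, green, blue; 420x560 float32, mm along the optical axis (not along the pixel's ray), 0 where there is no reading.
- robot.camera_params(name): a dict with "fx", "fy", "cx", "cy" (pixels), "eye" and "attitude" of the camera in the world; the wrist camera has in their place "mount" (4x4, takes a point from camera to tool coordinates, whose origin is the TCP and whose axes are the flange's). Camera axes: x right, y down, z forward; pixel columns grow to the right and rows downward; lengths in mm; the calibration is good to about 2 mm. A picture is of the moment at which its call begins: read the wrist's pose just before it. camera_params takes no time and is no camera call.
- robot.finish_job(): hands the job in; it is judged then, once.
The state is a dict: "t": time; "joints": joint angles; "joint_velocities": joint speeds; "tau": joint torques, N m; "position": TCP position; "ee_rot": TCP orientation; "ft_force": force on the tool from outside, world axes, zero at the start; "ft_torque": the same for the moment, N m; "width": finger opening in mm; "grip_force": force on a finger pad.
Only numpy, scipy, OpenCV 4.12 (cv2) and the standard library are available. Lean on these libraries where they do the work, as an engineer would, in place of code of your own. Each camera call takes 0.05 s, during which the arm holds its last target. There are 200 camera calls.

## Working session

There is one attempt and no reset: what is moved stays moved. The work goes in short steps, Python scripts to look and compute and a tool call to move; the robot and the scene stay as the last step left them, time stands still between calls to the robot, and variables do not carry over. Pictures are saved under pics/ and viewed, at most 14 in all, crops included, and the job is handed in when it is done.

Besides the shell and the picture viewer there is one more tool, called by a JSON object that holds its "method" and its "body". jog_arm: Moves the arm, as the interface text tells. Its arguments: {"type":"object","properties":{"targets":{"type":"array"},"newtons":{"type":"number"}},"required":["targets"]}

```bash
mkdir -p pics; ls; cat > h.py <<'E'
import numpy as np, cv2
from plant import robot
from scipy.spatial.transform import Rotation as R
def att(a):
    a=np.array(a,float)
    return a if a.shape==(3,3) else R.from_euler('xyz',a).as_matrix()
def grab(name):
    s=robot.get_state(); im,d=robot.read_camera(name); p=robot.camera_params(name)
    if name=='wrist':
        T=np.eye(4);T[:3,:3]=att(s['ee_rot']);T[:3,3]=s['position']; M=T@np.array(p['mount'])
    else:
        M=np.eye(4);M[:3,:3]=att(p['attitude']);M[:3,3]=p['eye']
    return im,d,p,M
def cloud(d,p,M):
    v,u=np.mgrid[:d.shape[0],:d.shape[1]]
    P=np.stack([(u-p['cx'])/p['fx']*d,(v-p['cy'])/p['fy']*d,d],-1)
    W=P@M[:3,:3].T+M[:3,3]; W[d<=0]=np.nan
    return W
E
python3 - <<'E'
from h import *
print(robot.get_state())
for n in('top','side'):
    im,d,p,M=grab(n);print(n,p)
    np.savez(n+'.npz',im=im,d=d,M=M,W=cloud(d,p,M))
    cv2.imwrite(f'pics/{n}0.png',im[...,::-1])
E
```

```text
pics
{'t': 0.0, 'joints': array([-1.33941224e+00,  3.53624923e-01,  1.63413457e+00,  9.58552735e-06,
        1.15518942e+00, -2.41563484e-03]), 'joint_velocities': array([-0.00104653,  0.0010415 ,  0.00176785, -0.00060528, -0.0025253 ,
        0.00081535]), 'tau': array([ 8.08989425e-04, -5.93837214e+01, -3.34214079e+01,  6.98339869e-02,
        2.34357925e-02, -1.23005480e-04]), 'position': array([ 144.6774809 , -607.51640489,  213.87800982]), 'ee_rot': array([-3.14023641e+00, -1.20404782e-05,  2.33795834e-01]), 'ft_force': array([ 0.19761455, -0.44679001,  0.28199899]), 'ft_torque': array([ 0.01920504, -0.00257729,  0.02670324]), 'grip_force': 0.0, 'width': 91.35161419184573}
top {'fx': 440.68709493183525, 'fy': 440.68709493183525, 'cx': 275.2086832948846, 'cy': 205.66206653739795, 'eye': array([ 315.03334112,   15.32747084, 1101.31111803]), 'attitude': array([-3.01359485, -0.00355895, -1.59549534])}
side {'fx': 387.0772774707389, 'fy': 387.0772774707389, 'cx': 278.9495849384978, 'cy': 214.09335763775442, 'eye': array([226.81150192, 635.68537056, 645.98322514]), 'attitude': array([-2.31437652,  0.00731605, -2.76793213])}
```

View pics/top0.png

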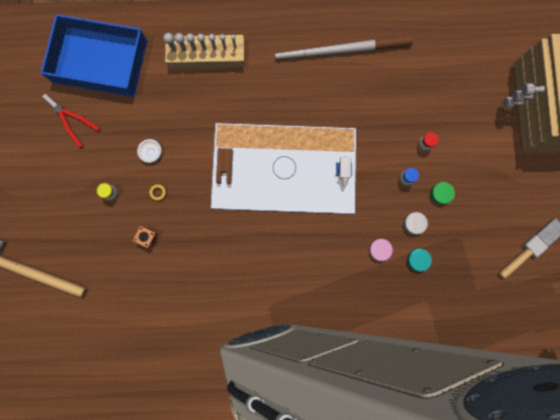

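View pics/side0.png

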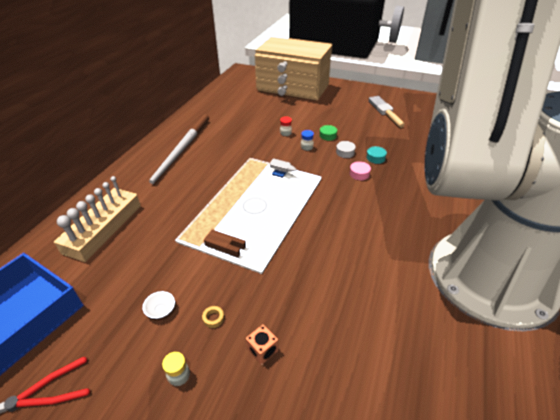

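The top view shows the anvil with its blue foot at (344,168), on the right (−y), and the pin at (224,168), on the left. Block candidates are grey (416,223), green (443,193), pink (381,250), turquoise (420,260) and the white dish (149,152). I choose grey at (416,223). Jars: red (430,140), blue (411,176), yellow (105,191). Bezel (157,192), cube (144,237).

```bash
python3 - <<'E'
from h import *
z=np.load('top.npz');W=z['W'];im=z['im']
def blob(u,v,r,zlo,zhi,name):
    S=W[v-r:v+r+1,u-r:u+r+1].reshape(-1,3); S=S[(S[:,2]>zlo)&(S[:,2]<zhi)]
    q=np.float32(S[:,:2]); 
    (c,rad)=cv2.minEnclosingCircle(q)
    print(name,len(S),'mean',S.mean(0).round(1),'circ',np.round(c,1),round(rad,1),'zmed',np.median(S[:,2]).round(1), 'minrect',np.round(cv2.minAreaRect(q)[0],1),np.round(cv2.minAreaRect(q)[1],1),round(cv2.minAreaRect(q)[2],1))
blob(416,223,15,16,32,'block');blob(157,192,12,9,20,'bezel');blob(144,237,15,32,48,'cube')
for n,u,v in(('red',430,140),('blue',411,176),('yel',105,191)):blob(u,v,14,40,58,n)
blob(149,152,17,12,30,'dish')
for n,u,v in(('green',443,193),('pink',381,250),('turq',420,260)):blob(u,v,14,12,40,n)
blob(344,166,20,30,50,'anvil');blob(224,168,24,22,40,'pin')
# board
g=im.astype(int); m=(W[...,2]>3)&(W[...,2]<16)
m[:, :205]=0;m[:,365:]=0;m[:115]=0;m[220:]=0
q=np.float32(W[m][:,:2]);print('board',cv2.minAreaRect(q),np.median(W[m][:,2]),m.sum())
print('circle',W[168,284])
for uv in((216,123),(356,128),(355,213),(211,210)): print(uv,W[uv[1],uv[0]].round(1))
cv2.imwrite('pics/crop1.png',cv2.resize(im[115:285,340:480,::-1],None,fx=3.5,fy=3.5,interpolation=cv2.INTER_CUBIC))
E
```

```text
block 378 mean [ 403.6 -337.5   22.4] circ [ 402.8 -337.7] 27.5 zmed 22.4 minrect [ 403.6 -337.7] [52.4 53.1] 16.8
bezel 113 mean [496.7 301.4  12.7] circ [497.7 301.1] 19.5 zmed 12.8 minrect [496.8 301.2] [37.8 36.8] 43.2
cube 289 mean [385.1 325.5  38.7] circ [384.7 326.4] 27.0 zmed 38.8 minrect [385.6 326.1] [40.6 40. ] 61.9
red 167 mean [ 606.1 -378.1   48.2] circ [ 606.7 -378.7] 18.1 zmed 48.5 minrect [ 606.7 -378.2] [32.9 34.3] 40.8
blue 171 mean [ 518.2 -324.2   48.5] circ [ 518.8 -325.3] 17.7 zmed 48.7 minrect [ 518.4 -325.1] [33.5 33.5] 84.9
yel 176 mean [498.5 419.7  48.2] circ [499.2 420.6] 17.6 zmed 48.5 minrect [498.9 420.4] [33.8 33.3] 61.7
dish 217 mean [605.2 323.5  16.6] circ [603.5 321.2] 30.0 zmed 16.6 minrect [602.1 321.4] [57.3 58. ] 29.3
green 398 mean [ 476.8 -408.9   22.4] circ [ 477.6 -409.5] 27.8 zmed 22.6 minrect [ 477.  -410.4] [52.6 53.8] 2.9
pink 396 mean [ 340.3 -247.3   22.3] circ [ 340.8 -248.1] 26.9 zmed 22.4 minrect [ 339.8 -247.8] [53.  51.2] 87.5
turq 405 mean [ 313.3 -340.2   22.4] circ [ 313.3 -341.3] 27.0 zmed 22.4 minrect [ 313.3 -340.7] [52.5 52.1] 52.9
anvil 276 mean [ 537.6 -165.6   38.2] circ [ 533.9 -166.1] 37.1 zmed 38.3 minrect [ 533.4 -165.6] [25.4 73. ] 87.7
pin 480 mean [561.6 132.3  28.5] circ [559.2 133.1] 47.6 zmed 28.6 minrect [559.  132.8] [38.4 89. ] 86.5
board ((556.721435546875, -18.353256225585938), (408.5285949707031, 269.6623840332031), 88.63790893554688) 6.950341226027376 11019
circle [551.5558174  -16.70357614   5.82384364]
(216, 123) [671.6 153.9  11.6]
(356, 128) [ 654.6 -206.1   -3.5]
(355, 213) [ 4.332e+02 -1.924e+02 -2.000e-01]
(211, 210) [449.9 170.   -2.6]
```

View pics/crop1.png

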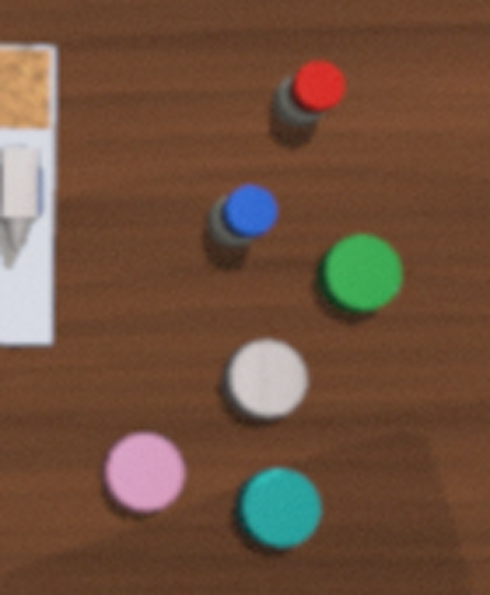

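The crop confirms it: the plain grey steel disc at crop (267,378) is the block, and green, pink and turquoise are decoys. Next is the board pose.

```bash
cat >> h.py <<'E'
def ray(uv,p,M,z):
    uv=np.atleast_2d(uv).astype(float)
    D=np.c_[(uv[:,0]-p['cx'])/p['fx'],(uv[:,1]-p['cy'])/p['fy'],np.ones(len(uv))]@M[:3,:3].T
    return (M[:3,3]+D*((z-M[2,3])/D[:,2])[:,None])[:,:2]
def plan(x,y,z,yawdeg):
    s=robot.get_state(); Rm=att(s['ee_rot'])
    Rt=R.from_euler('xyz',[180,0,yawdeg],degrees=True).as_matrix()
    sh=Rm.T@(np.array([x,y,z])-s['position'])/25
    rv=R.from_matrix(Rm.T@Rt).as_rotvec(degrees=True)
    print('to',x,y,z,yawdeg,': turn',rv.round(2),'shift',sh.round(3),'n>=',int(max(np.ceil(np.linalg.norm(sh)/2),np.ceil(np.linalg.norm(rv)/8.59))))
    return sh,rv
E
cat > board.json <<'E'
{}
E
python3 - <<'E'
from h import *
z=np.load('top.npz');im=z['im'];p=robot.camera_params('top');M=z['M']
hsv=cv2.cvtColor(im,cv2.COLOR_RGB2HSV)
m=((hsv[...,1]<70)&(hsv[...,2]>130))|((hsv[...,2]>150)&(hsv[...,0]<25))
m=m.astype(np.uint8);m[:,:200]=0;m[:,370:]=0;m[:110]=0;m[225:]=0
c=max(cv2.findContours(m,0,1)[0],key=cv2.contourArea)[:,0]
w=np.float32(ray(c,p,M,8));r=cv2.minAreaRect(w);print(r,cv2.boxPoints(r).round(1))
print('circle',ray([284.3,167.6],p,M,8))
plan(403.5,-337.6,130,-25)
E
```

```text
((553.2936401367188, -16.583740234375), (363.46490478515625, 223.6805877685547), 86.53777313232422) [[ 430.7 -191.2]
 [ 654.  -204.7]
 [ 675.9  158.1]
 [ 452.6  171.6]]
circle [[552.09901138 -17.42680559]]
to 403.5 -337.6 130 -25 : turn [-6.00e-02  2.00e-02  3.84e+01] shift [12.573 -8.103  3.368] n>= 8
```

Board centre (552.8,−17), yaw −3.5°. The pin and anvil positions agree with this.

{"method": "jog_arm", "body": {"targets": [[0,0,38.4,12.57,-8.1,3.37,0.2],[0,0,38.4,12.57,-8.1,3.37,0.2],[0,0,38.4,12.57,-8.1,3.37,0.2],[0,0,38.4,12.57,-8.1,3.37,0.2],[0,0,38.4,12.57,-8.1,3.37,0.2],[0,0,38.4,12.57,-8.1,3.37,0.2],[0,0,38.4,12.57,-8.1,3.37,0.2],[0,0,38.4,12.57,-8.1,3.37,0.2],[0,0,38.4,12.57,-8.1,3.37,0.2],[0,0,38.4,12.57,-8.1,3.37,0.2],[0,0,38.4,12.57,-8.1,3.37,0.2],[0,0,38.4,12.57,-8.1,3.37,0.2]], "newtons": 30}}

```text
t: 1.3
position: [403.0, -339.2, 130.6]
ee_rot: [3.141, -0.0, -0.438]
ft_force: [0.2, 0.1, 0.9]
width: 73.7
grip_force: 0.0
```

```bash
cat >> h.py <<'E'
def look(fn,x,y,zlo,zhi,r=45):
    im,d,p,M=grab('wrist');W=cloud(d,p,M)
    if fn: cv2.imwrite(f'pics/{fn}.png',im[...,::-1])
    m=(np.hypot(W[...,0]-x,W[...,1]-y)<r)&(W[...,2]>zlo)&(W[...,2]<zhi)
    S=W[m];q=np.float32(S[:,:2])
    if len(S)>10:
        c,rad=cv2.minEnclosingCircle(q);b=cv2.minAreaRect(q)
        print(len(S),'circ',np.round(c,1),round(rad,1),'zmed',np.median(S[:,2]).round(1),'rect',np.round(b[0],1),np.round(b[1],1),round(b[2],1))
    else: print('none')
    return im,d,p,M,W
E
python3 - <<'E'
from h import *
look('w1',403.5,-337.6,14,32)
s=robot.get_state();print(s['t'],s['position'],s['ee_rot'],s['width'])
E
```

```text
2639 circ [ 403.5 -338.4] 26.9 zmed 23.8 rect [ 403.8 -338.2] [53.1 52.9] 71.5
1.35 [ 402.94277098 -339.16451039  130.56591918] [ 3.14140516e+00 -3.33593707e-04 -4.38139025e-01] 73.4754890966626
```

View pics/w1.png

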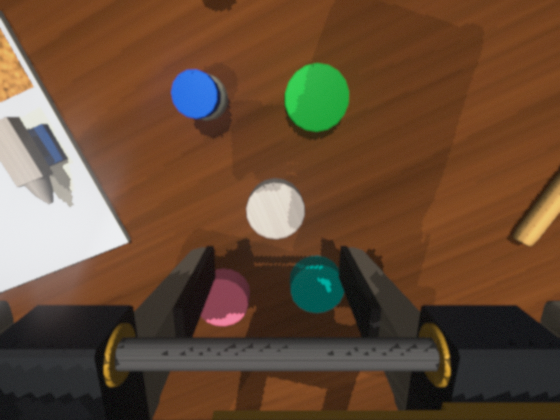

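The wrist view shows the grey block centred at (275,209), measured at (403.6,−338.3), radius 27. I'll descend and grip.

{"method": "jog_arm", "body": {"targets": [[0,0,0,0,-0.04,1.5,0.2],[0,0,0,0,-0.04,3,0.2],[0,0,0,0,-0.04,4.2,0.2],[0,0,0,0,-0.04,5,0.2],[0,0,0,0,-0.04,5.04,0.2],[0,0,0,0,-0.04,5.04,0.6],[0,0,0,0,-0.04,5.04,0.6],[0,0,0,0,-0.04,5.04,0.6],[0,0,0,0,-0.04,5.04,0.6],[0,0,0,0,-0.04,5.04,0.6],[0,0,0,0,-0.04,4.6,0.6],[0,0,0,0,-0.04,3.6,0.6]], "newtons": 35}}

```text
t: 2.55
position: [402.5, -335.9, 39.6]
ee_rot: [-3.14, 0.004, -0.436]
ft_force: [-0.3, 0.1, -3.9]
width: 52.8
grip_force: 35.0
```

```bash
python3 - <<'E'
from h import *
plan(552.8,-17,90,-25)
print(robot.get_state()['position'])
E
```

```text
to 552.8 -17 90 -25 : turn [-0.07  0.24 -0.  ] shift [  0.05  -14.103  -1.997] n>= 8
[ 402.48118252 -335.85738138   39.63732646]
```

{"method": "jog_arm", "body": {"targets": [[0,0,0,0,-0.8,-1.8,0.6],[0,0,0,0.05,-2.6,-2,0.6],[0,0,0,0.05,-4.5,-2,0.6],[0,0,0,0.05,-6.4,-2,0.6],[0,0,0,0.05,-8.3,-2,0.6],[0,0,0,0.05,-10.2,-2,0.6],[0,0,0,0.05,-12,-2,0.6],[0,0,0,0.05,-13.3,-2,0.6],[0,0,0,0.05,-14.1,-2,0.6],[0,0,0,0.05,-14.1,-2,0.6],[0,0,0,0.05,-14.1,-2,0.6]]}}

```text
t: 3.65
position: [553.5, -18.0, 90.4]
ee_rot: [3.141, 0.001, -0.435]
ft_force: [1.0, 0.4, -4.9]
width: 52.8
grip_force: 35.0
```

```bash
python3 - <<'E'
from h import *
im,d,p,M,W=look('w2',553,-17,60,120)
plan(552.8,-17,13,-25)
print(robot.get_state()['width'])
E
```

```text
9424 circ [562.5 -22.5] 40.8 zmed 108.5 rect [559.6 -17.3] [66.2 59.8] 29.7
to 552.8 -17 13 -25 : turn [0.03 0.05 0.02] shift [-0.042 -0.052  3.094] n>= 2
52.72094424685345
```

View pics/w2.png

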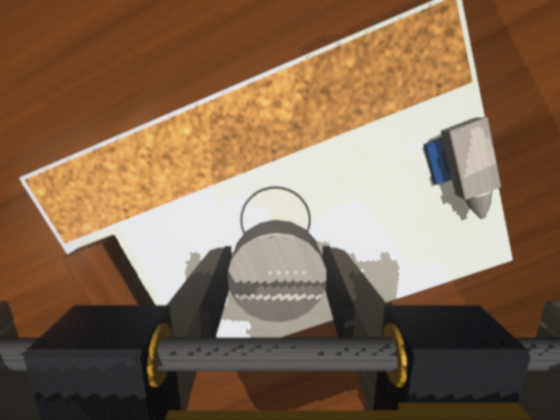

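The picture shows the block held level. The grey circle spans columns 241–311 with its top at row 187, so its centre is about (276,221). I'll check it against the board estimate.

```bash
python3 - <<'E'
from h import *
im,d,p,M=grab('wrist')
print(ray([[276,221],[241,221],[311,221],[276,187]],p,M,8).round(1))
print(ray([[22,178],[461,0],[512,261]],p,M,8).round(1))
a=np.deg2rad(-3.46);c=np.array([552.8,-17]);X=np.array([np.cos(a),np.sin(a)]);Y=np.array([-np.sin(a),np.cos(a)])
print('pred BL',c+110*X+180*Y,'BR',c+110*X-180*Y,'FR',c-110*X-180*Y)
E
```

```text
[[551.6 -17.8]
 [563.9   8.9]
 [539.2 -44.5]
 [578.  -30.1]]
[[ 671.   152.7]
 [ 644.  -202.3]
 [ 431.2 -189.6]]
pred BL [673.46279439 156.03320505] BR [ 651.73618413 -203.31057799] FR [ 432.13720561 -190.03320505]
```

{"method": "jog_arm", "body": {"targets": [[0,0,0,0.04,-0.02,1.2,0.6],[0,0,0,0.04,-0.02,2.2,0.6],[0,0,0,0.04,-0.02,2.8,0.6],[0,0,0,0.04,-0.02,3.0,0.6],[0,0,0,0.04,-0.02,3.1,0.6],[0,0,0,0.04,-0.02,3.1,0.6],[0,0,0,0.04,-0.02,3.1,0.2],[0,0,0,0.04,-0.02,3.1,0.2],[0,0,0,0.04,-0.02,3.1,0.2],[0,0,0,0.04,-0.02,2.6,0.2],[0,0,0,0.04,-0.02,1.0,0.2],[0,0,0,0.04,-0.02,-1.0,0.2]]}}

```text
t: 4.95
position: [553.8, -18.3, 115.7]
ee_rot: [3.14, 0.003, -0.436]
ft_force: [1.0, 1.0, -0.1]
width: 73.7
grip_force: 0.0
```

```bash
python3 - <<'E'
from h import *
look('',552,-17,24,42,35)
plan(518.5,-325,115,87)
plan(518.5,-325,115,107)
E
```

```text
3057 circ [554.5 -18.6] 27.0 zmed 31.8 rect [554.8 -18.7] [53.1 53. ] 15.4
to 518.5 -325 115 87 : turn [   0.32   -0.49 -112.  ] shift [ 3.71  11.801  0.377] n>= 14
to 518.5 -325 115 107 : turn [   0.42   -0.46 -132.  ] shift [ 3.71  11.801  0.377] n>= 16
```

The block stands at (554.6,−18.6), about 2 mm off centre. Next is the blue jar.

{"method": "jog_arm", "body": {"targets": [[0,0,-112,3.7,11.8,0,0.3],[0,0,-112,3.7,11.8,0,0.3],[0,0,-112,3.7,11.8,0,0.3],[0,0,-112,3.7,11.8,0,0.3],[0,0,-112,3.7,11.8,0,0.3],[0,0,-112,3.7,11.8,0,0.3],[0,0,-112,3.7,11.8,0,0.3],[0,0,-112,3.7,11.8,0,0.3],[0,0,-112,3.7,11.8,0,0.3],[0,0,-112,3.7,11.8,0,0.3],[0,0,-112,3.7,11.8,0,0.3],[0,0,-112,3.7,11.8,0,0.3]], "newtons": 15}}

```text
t: 6.2
position: [514.6, -325.0, 116.3]
ee_rot: [3.141, 0.0, 1.306]
ft_force: [1.0, -0.4, -0.0]
width: 63.7
grip_force: 0.0
```

```bash
python3 - <<'E'
from h import *
look('',518.5,-325,40,60,35)
plan(518.5,-325,115,87)
E
```

```text
1513 circ [ 518.7 -324.5] 17.6 zmed 49.8 rect [ 518.6 -324.3] [34.3 34.2] 76.8
to 518.5 -325 115 87 : turn [  0.05   0.02 -11.64] shift [0.037 0.151 0.049] n>= 2
```

{"method": "jog_arm", "body": {"targets": [[0,0,-8,0.05,0.16,0,0.3],[0,0,-11.6,0.05,0.16,0,0.3],[0,0,-11.6,0.05,0.16,1.2,0.3],[0,0,-11.6,0.05,0.16,2.6,0.3],[0,0,-11.6,0.05,0.16,3.8,0.3],[0,0,-11.6,0.05,0.16,4.4,0.3],[0,0,-11.6,0.05,0.16,4.4,0.3],[0,0,-11.6,0.05,0.16,4.4,0.8],[0,0,-11.6,0.05,0.16,4.4,0.8],[0,0,-11.6,0.05,0.16,4.4,0.8],[0,0,-11.6,0.05,0.16,4.4,0.8],[0,0,-11.6,0.05,0.16,4.4,0.8]], "newtons": 15}}

```text
t: 7.45
position: [519.2, -325.1, 6.5]
ee_rot: [3.14, 0.001, 1.502]
ft_force: [-1.5, -0.1, 7.1]
width: 37.1
grip_force: 15.0
```

```bash
python3 - <<'E'
from h import *
print(robot.get_state()['width'])
plan(557,57.5,100,86.5)
E
```

```text
37.08877438038014
to 557 57.5 100 86.5 : turn [ 0.08  0.05 -0.44] shift [15.368  0.464 -3.75 ] n>= 8
```

{"method": "jog_arm", "body": {"targets": [[0,0,0,0,0,-0.8,0.8],[0,0,0,0,0,-2.2,0.8],[0,0,0,0.8,0,-3.5,0.8],[0,0,0,2.2,0.05,-3.75,0.8],[0,0,0,4,0.1,-3.75,0.8],[0,0,0,5.9,0.2,-3.75,0.8],[0,0,0,7.8,0.25,-3.75,0.8],[0,0,0,9.7,0.3,-3.75,0.8],[0,0,0,11.6,0.35,-3.75,0.8],[0,0,0,13.5,0.4,-3.75,0.8],[0,0,0,14.7,0.45,-3.75,0.8],[0,0,0,15.37,0.46,-3.75,0.8]]}}

```text
t: 8.65
position: [556.5, 60.3, 99.4]
ee_rot: [3.141, -0.0, 1.504]
ft_force: [0.5, -0.2, -1.2]
width: 37.2
grip_force: 15.0
```

```bash
python3 - <<'E'
from h import *
print(robot.get_state()['width'])
plan(557,57.6,14.5,86.5)
E
```

```text
37.19929563400873
to 557 57.6 14.5 86.5 : turn [ 0.03 -0.02 -0.31] shift [-0.108  0.024  3.397] n>= 2
```

{"method": "jog_arm", "body": {"targets": [[0,0,0,0,0,0.8,0.8],[0,0,0,0,0,1.8,0.8],[0,0,0,0,0,2.6,0.8],[0,0,0,0,0,3.1,0.8],[0,0,0,0,0,3.3,0.8],[0,0,0,0,0,3.38,0.8],[0,0,0,0,0,3.4,0.8],[0,0,0,0,0,3.4,0.8]]}}

```text
t: 9.45
position: [557.1, 57.8, 14.8]
ee_rot: [3.14, -0.0, 1.502]
ft_force: [0.3, 0.5, -1.2]
width: 37.1
grip_force: 15.0
```

{"method": "jog_arm", "body": {"targets": [[0,0,0,0,0,0.02,0.8],[0,0,0,0,0,0.03,0.8],[0,0,0,0,0,0.03,0.6],[0,0,0,0,0,0.03,0.35],[0,0,0,0,0,0.03,0.35],[0,0,0,0,0,0.03,0.35],[0,0,0,0,0,-0.5,0.35],[0,0,0,0,0,-2,0.35],[0,0,0,0,0,-4,0.35],[0,0,0,0,0,-4,0.35]]}}

```text
t: 10.45
position: [560.6, 58.4, 120.8]
ee_rot: [3.132, -0.002, 1.502]
ft_force: [0.8, 0.4, -0.5]
width: 59.7
grip_force: 0.0
```

```bash
python3 - <<'E'
from h import *
look('',557,57.6,48,70,35)
plan(606.6,-378.4,115,86.5)
E
```

```text
1554 circ [557.6  58.3] 17.5 zmed 57.8 rect [557.7  58.3] [34.7 33.8] 84.6
to 606.6 -378.4 115 86.5 : turn [ 0.4  -0.07 -0.43] shift [-17.292   3.095   0.125] n>= 9
```

{"method": "jog_arm", "body": {"targets": [[0,0,0,-1.9,0.34,0,0.35],[0,0,0,-3.8,0.68,0,0.35],[0,0,0,-5.7,1,0,0.35],[0,0,0,-7.6,1.36,0,0.35],[0,0,0,-9.5,1.7,0,0.35],[0,0,0,-11.4,2.04,0,0.35],[0,0,0,-13.3,2.4,0,0.35],[0,0,0,-15.2,2.7,0,0.35],[0,0,0,-16.7,3,0,0.35],[0,0,0,-17.3,3.08,0,0.35],[0,0,0,-17.3,3.08,0,0.35],[0,0,0,-17.3,3.08,0,0.35]]}}

```text
t: 11.7
position: [602.9, -377.4, 113.2]
ee_rot: [-3.14, -0.001, 1.502]
ft_force: [0.0, 0.0, -0.5]
width: 59.8
grip_force: 0.0
```

```bash
python3 - <<'E'
from h import *
look('',606.6,-378.4,40,60,35)
plan(606.6,-378.4,6.3,86.5)
E
```

```text
1545 circ [ 606.4 -378.6] 17.7 zmed 49.8 rect [ 607.  -378.3] [34.4 33.8] 88.2
to 606.6 -378.4 6.3 86.5 : turn [-0.08 -0.07 -0.38] shift [-0.057  0.148  4.288] n>= 3
```

{"method": "jog_arm", "body": {"targets": [[0,0,0,-0.06,0.15,0.8,0.35],[0,0,0,-0.06,0.15,2.4,0.35],[0,0,0,-0.06,0.15,3.7,0.35],[0,0,0,-0.06,0.15,4.2,0.35],[0,0,0,-0.06,0.15,4.26,0.35],[0,0,0,-0.06,0.15,4.26,0.35],[0,0,0,-0.06,0.15,4.26,0.8],[0,0,0,-0.06,0.15,4.26,0.8],[0,0,0,-0.06,0.15,4.26,0.8],[0,0,0,-0.06,0.15,4.26,0.8],[0,0,0,-0.06,0.15,4.26,0.8],[0,0,0,-0.06,0.15,4.26,0.8]]}}

```text
t: 12.95
position: [607.7, -381.0, 8.8]
ee_rot: [3.14, 0.001, 1.502]
ft_force: [-1.7, 0.2, 5.9]
width: 36.9
grip_force: 15.0
```

```bash
python3 - <<'E'
from h import *
print(robot.get_state()['width'])
plan(548.3,-92,100,86.5)
E
```

```text
36.921316922451744
to 548.3 -92 100 86.5 : turn [ 0.07  0.04 -0.44] shift [11.368 -3.16  -3.658] n>= 7
```

{"method": "jog_arm", "body": {"targets": [[0,0,0,0,0,-0.8,0.8],[0,0,0,0,0,-2.2,0.8],[0,0,0,0.6,-0.2,-3.5,0.8],[0,0,0,1.8,-0.5,-3.66,0.8],[0,0,0,3.5,-1,-3.66,0.8],[0,0,0,5.3,-1.5,-3.66,0.8],[0,0,0,7.1,-2,-3.66,0.8],[0,0,0,8.9,-2.5,-3.66,0.8],[0,0,0,10.4,-2.9,-3.66,0.8],[0,0,0,11.33,-3.16,-3.66,0.8],[0,0,0,11.33,-3.16,-3.66,0.8],[0,0,0,11.33,-3.16,-3.66,0.8]]}}

```text
t: 14.15
position: [548.1, -92.6, 99.4]
ee_rot: [3.141, 0.0, 1.504]
ft_force: [0.6, 0.3, -0.8]
width: 37.3
grip_force: 15.0
```

```bash
python3 - <<'E'
from h import *
print(robot.get_state()['width'])
plan(548.3,-92,15.5,86.5)
E
```

```text
37.290044335589904
to 548.3 -92 15.5 86.5 : turn [ 0.04  0.02 -0.35] shift [2.500e-02 2.000e-03 3.356e+00] n>= 2
```

{"method": "jog_arm", "body": {"targets": [[0,0,0,0,0,0.8,0.8],[0,0,0,0,0,1.8,0.8],[0,0,0,0,0,2.6,0.8],[0,0,0,0,0,3.0,0.8],[0,0,0,0,0,3.2,0.8],[0,0,0,0,0,3.28,0.8],[0,0,0,0,0,3.31,0.8],[0,0,0,0,0,3.31,0.8]]}}

```text
t: 14.95
position: [548.4, -92.8, 17.0]
ee_rot: [3.14, 0.0, 1.502]
ft_force: [0.9, 0.2, 0.2]
width: 36.9
grip_force: 15.0
```

{"method": "jog_arm", "body": {"targets": [[0,0,0,0,0,0.02,0.8],[0,0,0,0,0,0.04,0.8],[0,0,0,0,0,0.04,0.8]]}}

```text
t: 15.25
position: [548.4, -92.7, 16.7]
ee_rot: [3.14, 0.0, 1.502]
ft_force: [-2.7, -0.9, 10.6]
width: 36.8
grip_force: 15.0
```

Contact is felt (10 N), so the jar is down. I'll release it.

{"method": "jog_arm", "body": {"targets": [[0,0,0,0,0,-0.01,0.8],[0,0,0,0,0,-0.01,0.6],[0,0,0,0,0,-0.01,0.35],[0,0,0,0,0,-0.01,0.35],[0,0,0,0,0,-0.01,0.35],[0,0,0,0,0,-0.5,0.35],[0,0,0,0,0,-2,0.35],[0,0,0,0,0,-4,0.35],[0,0,0,0,0,-4,0.35],[0,0,0,0,0,-4,0.35]]}}

```text
t: 16.25
position: [548.8, -92.7, 117.2]
ee_rot: [3.138, 0.0, 1.502]
ft_force: [0.6, -0.6, 0.2]
width: 60.0
grip_force: 0.0
```

```bash
python3 - <<'E'
from h import *
look('w3',548.3,-92,48,70,35)
plan(385.5,326,130,152)
E
```

```text
1611 circ [548.8 -90.1] 17.6 zmed 57.7 rect [549.1 -89.9] [34.7 34.1] 87.4
to 385.5 326 130 152 : turn [ 3.000e-02  3.000e-02 -6.593e+01] shift [16.26  -7.62  -0.575] n>= 9
```

View pics/w3.png

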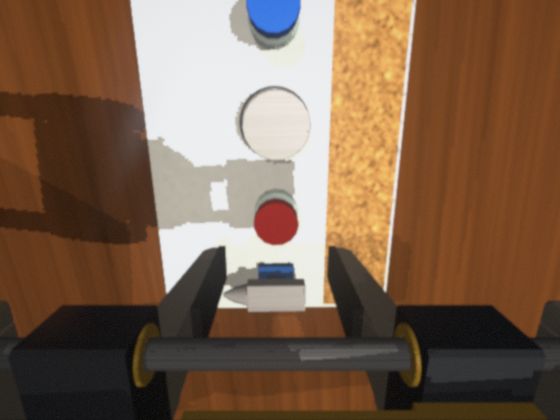

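The red jar (276,222), block (275,124) and blue jar (273,15) stand in line. Next is the cube.

{"method": "jog_arm", "body": {"targets": [[0,0,-66,16.26,-7.62,-0.58,0.3],[0,0,-66,16.26,-7.62,-0.58,0.3],[0,0,-66,16.26,-7.62,-0.58,0.3],[0,0,-66,16.26,-7.62,-0.58,0.3],[0,0,-66,16.26,-7.62,-0.58,0.3],[0,0,-66,16.26,-7.62,-0.58,0.3],[0,0,-66,16.26,-7.62,-0.58,0.3],[0,0,-66,16.26,-7.62,-0.58,0.3],[0,0,-66,16.26,-7.62,-0.58,0.3],[0,0,-66,16.26,-7.62,-0.58,0.3],[0,0,-66,16.26,-7.62,-0.58,0.3],[0,0,-66,16.26,-7.62,-0.58,0.3]], "newtons": 40}}

```text
t: 17.5
position: [385.1, 324.7, 128.8]
ee_rot: [-3.139, -0.001, 2.654]
ft_force: [0.5, -0.5, 1.0]
width: 64.5
grip_force: 0.0
```

```bash
python3 - <<'E'
from h import *
look('w4',385.5,326,32,50,40)
plan(385.5,326,8,152)
E
```

```text
2149 circ [383.4 327.7] 27.3 zmed 40.0 rect [383.2 327.7] [39.7 40.7] 63.6
to 385.5 326 8 152 : turn [-0.11 -0.03  0.  ] shift [0.025 0.062 4.842] n>= 3
```

View pics/w4.png

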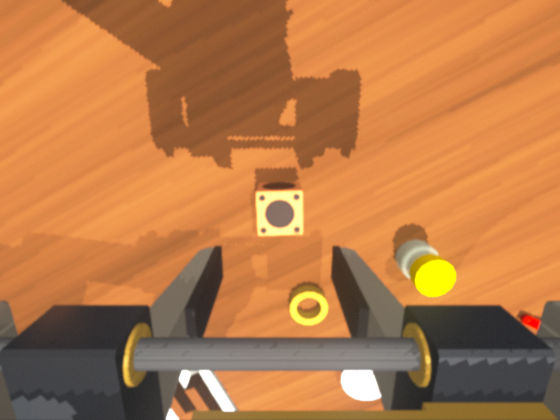

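The cube sits at (280,213), square to the fingers. The measured centre is (383.3,327.7).

{"method": "jog_arm", "body": {"targets": [[0,0,-1.5,0.12,0.07,1,0.3],[0,0,-1.5,0.12,0.07,2.6,0.3],[0,0,-1.5,0.12,0.07,4,0.3],[0,0,-1.5,0.12,0.07,4.75,0.3],[0,0,-1.5,0.12,0.07,4.83,0.3],[0,0,-1.5,0.12,0.07,4.83,0.3],[0,0,-1.5,0.12,0.07,4.83,0.8],[0,0,-1.5,0.12,0.07,4.83,0.8],[0,0,-1.5,0.12,0.07,4.83,0.8],[0,0,-1.5,0.12,0.07,4.83,0.8],[0,0,-1.5,0.12,0.07,4.83,0.8],[0,0,-1.5,0.12,0.07,4.83,0.8]], "newtons": 40}}

```text
t: 18.75
position: [383.8, 328.8, 9.9]
ee_rot: [3.142, 0.0, 2.681]
ft_force: [-0.7, -4.2, 8.3]
width: 39.8
grip_force: 40.0
```

```bash
python3 - <<'E'
from h import *
print(robot.get_state()['width'])
plan(629.5,-22,120,176.5)
E
```

```text
39.796709928045765
to 629.5 -22 120 176.5 : turn [-0.00e+00  2.00e-02 -2.29e+01] shift [-15.044  -8.198  -4.398] n>= 9
```

{"method": "jog_arm", "body": {"targets": [[0,0,0,0,0,-1,0.8],[0,0,0,0,0,-2.6,0.8],[0,0,0,-0.6,-0.3,-4,0.8],[0,0,-4,-2,-1.1,-4.4,0.8],[0,0,-8,-3.7,-2,-4.4,0.8],[0,0,-12,-5.4,-2.9,-4.4,0.8],[0,0,-16,-7.1,-3.9,-4.4,0.8],[0,0,-20,-8.8,-4.8,-4.4,0.8],[0,0,-22.9,-10.5,-5.7,-4.4,0.8],[0,0,-22.9,-12.2,-6.6,-4.4,0.8],[0,0,-22.9,-13.8,-7.5,-4.4,0.8],[0,0,-22.9,-15.04,-8.2,-4.4,0.8]]}}

```text
t: 19.95
position: [630.1, -24.4, 118.8]
ee_rot: [-3.141, -0.0, 3.079]
ft_force: [0.3, 0.8, -3.8]
width: 39.7
grip_force: 40.0
```

{"method": "jog_arm", "body": {"targets": [[0,0,0,0,0,0,0.8],[0,0,0,0,0,0,0.8]]}}

```text
t: 20.15
position: [628.6, -22.4, 118.4]
ee_rot: [3.141, -0.002, 3.078]
ft_force: [-0.7, 1.0, -4.9]
width: 39.9
grip_force: 40.0
```

```bash
python3 - <<'E'
from h import *
print(robot.get_state()['width'])
plan(629.5,-22,18,176.5)
E
```

```text
39.94540768280402
to 629.5 -22 18 176.5 : turn [ 0.02 -0.09 -0.12] shift [-0.043  0.019  4.015] n>= 3
```

{"method": "jog_arm", "body": {"targets": [[0,0,0,0,0,0.8,0.8],[0,0,0,0,0,2,0.8],[0,0,0,0,0,3.2,0.8],[0,0,0,0,0,3.7,0.8],[0,0,0,0,0,3.9,0.8],[0,0,0,0,0,4.0,0.8],[0,0,0,0,0,4.0,0.8],[0,0,0,0,0,4.0,0.8]]}}

```text
t: 20.95
position: [630.1, -21.9, 20.3]
ee_rot: [3.142, 0.002, 3.08]
ft_force: [-0.3, -0.4, -4.5]
width: 39.8
grip_force: 40.0
```

{"method": "jog_arm", "body": {"targets": [[0,0,0,0,0,0.04,0.8],[0,0,0,0,0,0.06,0.8],[0,0,0,0,0,0.06,0.8]]}}

```text
t: 21.25
position: [629.5, -22.0, 18.0]
ee_rot: [3.142, 0.001, 3.08]
ft_force: [-1.0, 0.9, -2.8]
width: 39.9
grip_force: 40.0
```

Barely touching. I'll lower a hair, release and lift.

{"method": "jog_arm", "body": {"targets": [[0,0,0,0,0,0.02,0.8],[0,0,0,0,0,0.02,0.8],[0,0,0,0,0,0.02,0.4],[0,0,0,0,0,0.02,0.4],[0,0,0,0,0,0.02,0.4],[0,0,0,0,0,0.02,0.4],[0,0,0,0,0,-0.6,0.4],[0,0,0,0,0,-2,0.4],[0,0,0,0,0,-4,0.4],[0,0,0,0,0,-4,0.4]]}}

```text
t: 22.25
position: [633.7, -22.1, 125.2]
ee_rot: [3.141, 0.011, 3.08]
ft_force: [0.8, -0.2, 0.9]
width: 55.1
grip_force: 0.0
```

```bash
python3 - <<'E'
from h import *
look('',629.5,-22,38,60,35)
for y in (135,-45): plan(496.9,301.3,110,y)
E
```

```text
2368 circ [629.7 -22.5] 27.7 zmed 48.0 rect [629.1 -22.4] [40.1 40.7] 86.5
to 496.9 301.3 110 135 : turn [ 0.17  0.41 41.47] shift [ 6.193 12.578  0.446] n>= 8
to 496.9 301.3 110 -45 : turn [  -0.51    0.21 -138.52] shift [ 6.193 12.578  0.446] n>= 17
```

{"method": "jog_arm", "body": {"targets": [[0,0,41.5,6.2,12.56,0.2,0.4],[0,0,41.5,6.2,12.56,0.2,0.4],[0,0,41.5,6.2,12.56,0.2,0.4],[0,0,41.5,6.2,12.56,0.2,0.4],[0,0,41.5,6.2,12.56,0.2,0.4],[0,0,41.5,6.2,12.56,0.2,0.4],[0,0,41.5,6.2,12.56,0.2,0.4],[0,0,41.5,6.2,12.56,0.2,0.4],[0,0,41.5,6.2,12.56,0.2,0.4],[0,0,41.5,6.2,12.56,0.2,0.4],[0,0,41.5,6.2,12.56,0.2,0.4],[0,0,41.5,6.2,12.56,0.2,0.4]], "newtons": 20}}

```text
t: 23.5
position: [494.5, 299.5, 112.5]
ee_rot: [-3.141, 0.0, 2.354]
ft_force: [0.3, -0.1, 0.3]
width: 55.3
grip_force: 0.0
```

```bash
python3 - <<'E'
from h import *
look('w5',496.9,301.3,8,20,35)
plan(496.9,301.3,3,135)
E
```

```text
924 circ [495.9 302.9] 19.9 zmed 13.5 rect [495.9 303.1] [38.5 39.1] 44.2
to 496.9 301.3 3 135 : turn [-0.01  0.   -0.13] shift [-0.024  0.115  4.383] n>= 3
```

View pics/w5.png

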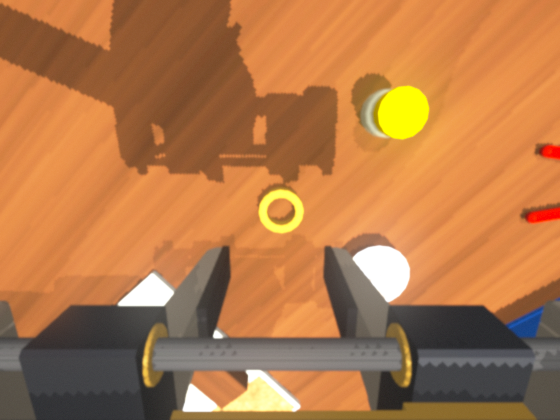

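The ring is at (281,211), measured (496.1,302.8), with the dish and yellow jar clear of the fingers.

{"method": "jog_arm", "body": {"targets": [[0,0,0,0.05,0.14,1,0.4],[0,0,0,0.05,0.14,2.4,0.4],[0,0,0,0.05,0.14,3.6,0.4],[0,0,0,0.05,0.14,4.2,0.4],[0,0,0,0.05,0.14,4.32,0.4],[0,0,0,0.05,0.14,4.32,0.4],[0,0,0,0.05,0.14,4.32,0.4]]}}

```text
t: 24.25
position: [496.4, 304.7, 5.8]
ee_rot: [3.14, 0.0, 2.355]
ft_force: [0.4, 0.2, 0.5]
width: 55.1
grip_force: 0.0
```

{"method": "jog_arm", "body": {"targets": [[0,0,0,-0.03,0,0.07,0.4],[0,0,0,-0.03,0,0.07,0.4],[0,0,0,-0.03,0,0.07,0.8],[0,0,0,-0.03,0,0.07,0.8],[0,0,0,-0.03,0,0.07,0.8],[0,0,0,-0.03,0,0.07,0.8],[0,0,0,-0.03,0,0.07,0.8],[0,0,0,-0.03,0,0.07,0.8]]}}

```text
t: 25.05
position: [496.1, 303.9, 3.1]
ee_rot: [3.141, 0.0, 2.356]
ft_force: [-0.8, -0.4, 5.9]
width: 39.5
grip_force: 20.0
```

```bash
python3 - <<'E'
from h import *
s=robot.get_state();print(s['position'],s['width'],s['grip_force'])
plan(554.6,-18.6,110,135)
E
```

```text
[496.09469529 303.87599497   3.0978856 ] 39.54943014189943 20.000935401767492
to 554.6 -18.6 110 135 : turn [ 0.02  0.   -0.03] shift [-10.78   -7.459  -4.278] n>= 7
```

{"method": "jog_arm", "body": {"targets": [[0,0,0,0,0,-0.8,0.8],[0,0,0,0,0,-2.2,0.8],[0,0,0,-0.6,-0.4,-3.8,0.8],[0,0,0,-1.8,-1.2,-4.28,0.8],[0,0,0,-3.3,-2.3,-4.28,0.8],[0,0,0,-4.8,-3.3,-4.28,0.8],[0,0,0,-6.3,-4.4,-4.28,0.8],[0,0,0,-7.8,-5.4,-4.28,0.8],[0,0,0,-9.3,-6.4,-4.28,0.8],[0,0,0,-10.4,-7.2,-4.28,0.8],[0,0,0,-10.78,-7.46,-4.28,0.8],[0,0,0,-10.78,-7.46,-4.28,0.8]]}}

```text
t: 26.25
position: [554.5, -19.8, 109.5]
ee_rot: [-3.141, -0.0, 2.353]
ft_force: [0.3, 1.4, -0.7]
width: 39.5
grip_force: 20.0
```

{"method": "jog_arm", "body": {"targets": [[0,0,0,0,0,1,0.8],[0,0,0,0,0,1,0.8],[0,0,0,0,0,1,0.8]]}}

```text
t: 26.55
position: [553.8, -17.4, 84.6]
ee_rot: [-3.141, -0.001, 2.357]
ft_force: [-0.1, -0.3, 0.5]
width: 39.4
grip_force: 20.0
```

```bash
python3 - <<'E'
from h import *
im,d,p,M,W=look('w6',554.6,-18.6,28,36,35)
plan(554.6,-18.6,36.5,135)
E
```

```text
2753 circ [553.7 -17.9] 27.0 zmed 31.8 rect [553.  -17.5] [52.1 52.6] 5.0
to 554.6 -18.6 36.5 135 : turn [-0.01 -0.02  0.05] shift [-0.035 -0.025  1.947] n>= 1
```

View pics/w6.png

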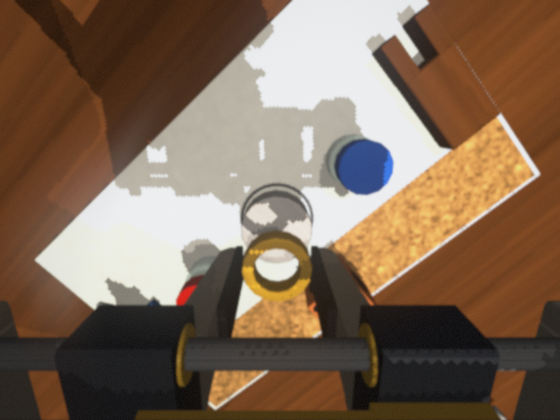

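The ring (277,267) is held level and lined up with the block (278,220). I'll lower it.

{"method": "jog_arm", "body": {"targets": [[0,0,0,0,0,0.6,0.8],[0,0,0,0,0,1.2,0.8],[0,0,0,0,0,1.6,0.8],[0,0,0,0,0,1.8,0.8],[0,0,0,0,0,1.9,0.8],[0,0,0,0,0,1.94,0.8],[0,0,0,0,0,1.94,0.8]]}}

```text
t: 27.3
position: [554.8, -18.7, 36.7]
ee_rot: [3.141, 0.0, 2.356]
ft_force: [0.3, -0.2, -0.9]
width: 39.6
grip_force: 20.0
```

{"method": "jog_arm", "body": {"targets": [[0,0,0,0,0,0.03,0.8],[0,0,0,0,0,0.05,0.8],[0,0,0,0,0,0.05,0.8]]}}

```text
t: 27.6
position: [554.6, -18.7, 35.2]
ee_rot: [3.141, 0.0, 2.356]
ft_force: [-0.2, 0.2, -1.3]
width: 39.5
grip_force: 20.0
```

Nearly in contact. I'll go 0.5 mm more, then open and lift.

{"method": "jog_arm", "body": {"targets": [[0,0,0,0,0,0.02,0.8],[0,0,0,0,0,0.02,0.8],[0,0,0,0,0,0.02,0.4],[0,0,0,0,0,0.02,0.4],[0,0,0,0,0,0.02,0.4],[0,0,0,0,0,0.02,0.4],[0,0,0,0,0,-0.6,0.4],[0,0,0,0,0,-2,0.4],[0,0,0,0,0,-4,0.4],[0,0,0,0,0,-5,0.4],[0,0,0,0,0,-5,0.4],[0,0,0,0,0,-5,0.4]]}}

```text
t: 28.8
position: [554.5, -18.7, 160.1]
ee_rot: [3.141, 0.001, 2.356]
ft_force: [-1.0, 0.1, -0.1]
width: 55.2
grip_force: 0.0
```

```bash
python3 - <<'E'
from h import *
im,d,p,M,W=look('w7',554.3,-18.3,28,36,35)
a=np.deg2rad(-3.46);c=np.array([552.3,-17.4])
def circ(n,x,y,lo,hi,r):
    m=(np.hypot(W[...,0]-x,W[...,1]-y)<r)&(W[...,2]>lo)&(W[...,2]<hi)
    cc,rad=cv2.minEnclosingCircle(np.float32(W[m][:,:2]))
    e=np.array(cc)-c;print(n,m.sum(),np.round(cc,1),round(rad,1),'board',(e@[np.cos(a),np.sin(a)]).round(1),(e@[-np.sin(a),np.cos(a)]).round(1),'z',np.median(W[m][:,2]).round(1))
circ('block',554,-18,28,36,35);circ('bezel',554,-18,42,52,35);circ('cube',629,-22,43,53,35)
circ('red',549,-90,53,63,30);circ('blue',557.6,58,53,63,30)
im,d,p,M=grab('side');cv2.imwrite('pics/side1.png',cv2.resize(im[100:300,140:420,::-1],None,fx=2.5,fy=2.5))
E
```

```text
1365 circ [553.4 -17.7] 26.8 zmed 31.8 rect [553.3 -17.4] [52.3 52.9] 44.2
block 1365 [553.4 -17.7] 26.8 board 1.1 -0.3 z 31.8
bezel 798 [554.8 -19.1] 19.9 board 2.6 -1.6 z 45.6
cube 697 [629.1 -21.8] 27.4 board 76.9 0.2 z 47.7
red 321 [548.3 -89.6] 17.2 board 0.3 -72.3 z 57.5
blue 1317 [556.9  57.9] 17.6 board 0.0 75.5 z 57.8
```

View pics/side1.png

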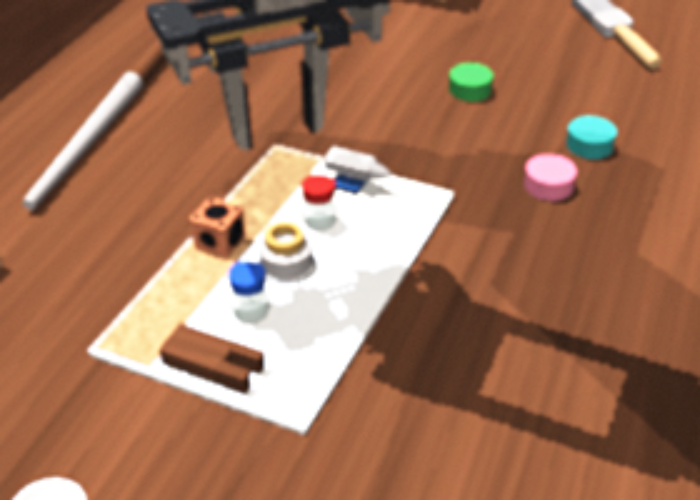

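The side view shows the ring (285,237) flat on the block, the cube (217,227) on the cork, and the red jar (318,200) and blue jar (248,290) upright. All are within tolerance and the gripper is clear, so I'm handing in.

```bash
python3 -c "
from plant import robot
print(robot.finish_job())"
```

```text
the job is handed in; nothing more can be done
None
```

I handed the job in after about 29 s of robot time. In the last check the block, bezel, cube and both jars stood upright, each within 3 mm of its place, and the dish and yellow-lidded jar were never touched; no verdict came back on hand-in.

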